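# Line up the transfer table with the loco's road and pin it

### The job

The shunting loco waits on one of the three stub roads of the model transfer table. Slide the deck across until its track is in line with the loco's road, then take the T-handled locking pin from its wooden block, put it down through the eye block at the end of the deck into the drilled bar below, and turn it until its cross pin drops into the slot, so that the pin is fully home. Let go of it, and leave the loco, the van, the wagon and the glue bottle standing where they are.

Things in the scene. Friction and masses are not known exactly. Their poses are not given: they have to be found in the camera images.
- transfer_table: Fixed frame: plywood base 468 x 232 x 10 mm. Origin on the board (z = 0) under the middle hole of the index bar. x runs along the rails away from the robot, y left across the roads, z up. From the robot: index bar (x = 0), sliding deck (x = 21 to 240 mm), stub roads (x = 242 to 434 mm).
- index_hole (a point): Mouth of the middle hole of the index bar, an aluminium bar 30 x 190 mm, its top 28 mm above the board. Three vertical holes, 13.6 mm wide, 18 mm deep, at y = -50, 0 and +50 mm of the frame, one for each stub road. Axes as the frame's.
- stub_end (a point): Deck end of the middle stub road, on its centre line at rail top, 42 mm above the board. The three stub roads are 190 mm long, their centre lines at y = -50, 0 and +50 mm of the frame, as the index holes. One vehicle stands on each; which one on which road varies.
- deck (a joint): Position (m) of the sliding deck along the frame's y, -0.058 to +0.058. Its track is in line with a stub road, and its eye over that road's index hole, at -0.050, 0 or +0.050. Slides with 1 to 2 N of friction, no spring, stays where left; the pin's tapered nose pulls it over the last 2 to 3 mm.
- eye (a point): Centre of the top face of the eye block (steel, 34 x 34 x 27 mm) at the robot's end of the deck, in line with its track, 57 mm above the board; moves with the deck, axes as the frame's. A hole 13 mm wide goes down through it (14.6 mm square in the top 9 mm); a slot 7.6 mm wide, 9 mm deep crosses the top along x. The index bar lies 2 mm below the block.
- deck_knob (a point): Centre of the top of the brass knob on the deck, 66 mm above the board. Round, fixed (does not turn), 20 mm wide over its upper 17 mm, 36 mm tall above the deck. The deck's track, 12 mm high, has its edge 17 mm from the knob's axis on the -y side.
- pin: Locking pin, steel, 88 mm long, 0.11 kg, upright in the wooden block. Origin at the nose tip, z up the pin, x along handle and cross pin; yaw varies. Cone from 5 mm wide at the tip to 12 mm at 16 mm up, then round shank 12 mm thick up to 45 mm. In the eye, fully home, the tip is 45 mm below the eye block's top; if the deck is not over a hole the nose stops on the bar at 29 mm.
- pin_cross (a point): Underside of the cross pin, on the pin's axis, 36 mm above the tip. The cross pin is a steel dowel 5 mm thick, 30 mm long, through the shank along the pin's x. Lying on the eye block's top it holds the pin 9 mm too high; turned in line with the slot it drops to the slot's floor.
- pin_handle (a point): Middle of the pin's T-handle, 77 mm above the tip: a black bar 62 mm long (pin's x), 14 mm thick (y), 22 mm high, on a 10 mm neck, with 21 mm free between its underside and the eye block when home.
- pin_block: Fixed wooden block 56 x 56 x 45 mm, origin under its centre on the board; a vertical hole 14 mm wide and 40 mm deep in the middle of its top holds the pin, whose cross pin rests on the top face.
- loco: Small shunting locomotive, 30 x 123 x 47 mm, with a cab at one end and a low bonnet; stands on one of the stub roads. Origin at rail level under its middle, y along its length.
- van: Closed box van with a curved roof, 30 x 116 x 44 mm, on another stub road. Origin at rail level under its middle, y along its length.
- wagon: Low open coal wagon, 29 x 108 x 27 mm, on the remaining stub road. Origin at rail level under its middle, y along its length.
- glue_bottle: White wood-glue bottle with a pointed cap, 34 x 52 x 126 mm, standing on the board near the robot; a bystander. Origin under its centre.

How it is judged:
By the outcome, as a careful person would: the job done as asked, in the order asked, and still so for the second after the job is handed in, with the robot touching nothing.
It also fails if it takes over 48 s, if anything falls off the work surface, if the arm or the gripper's body presses on something with over 40 N, if the wrist force passes 120 N, or if a joint passes its speed limit or range.

### The arm

A 6-joint arm with a two-finger parallel gripper is mounted at the origin on the work surface; the furniture and walls round the work are solid. World frame = base frame: x ahead of the robot, y to its left, z up, the work surface at z = 0. Lengths are in m, angles in rad, forces in N, time in s.
With the tool pointing down it reaches from about 0.275 to 0.875 m from the base axis. Payload 12.5 kg.
Tool frame: the origin (TCP) lies midway between the tips of the shut fingers; the grasp point (between the pads) lies 19 mm behind it; z points along the fingers, y is the line along which they close (so a half turn about z gives the same grasp; the last joint's range is limited). The gripper opens to 85 mm and grips with 20 to 120 N. Pads are 22 mm wide; open, the fingers measure 114 mm over their backs; the gripper's body (76 mm by 85 mm) begins 54 mm behind the grasp point. The pads swing forward as they close: fully open they stand 13 mm farther back than shut.
Start: joints at [-1.242, 0.351, 1.652, -0, 1.139, -0.085], TCP at [0.221, -0.504, 0.231] pointing down, gripper open.
Joint ranges: [-2.75, 2.75], [-0.79, 2.1], [0.01, 2.65], [-1.57, 4.71], [0.07, 3.14], [-2.87, 2.87]. Speed limits (rad/s): [2.22, 2.22, 2.79, 3.14, 3.14, 3.14].

### API

Orientations are given as [roll, pitch, yaw] about the fixed x, y, z axes, in that order (R = Rz(yaw) Ry(pitch) Rx(roll)).
In Python, from plant import bot, planner, grab_frame, job_done gives the robot as it stands. Calls block until the motion is done:
- bot.reach(position, orientation): joint-space move of the TCP to a pose.
- bot.movel(position, ori=None, vel=0.15, force_limit=None): straight line of the TCP; ori=None keeps the orientation; vel is the mean speed in m/s. With force_limit (N) it stops when the force on the tool has changed by that much, and returns True; else False.
- bot.goto_joints(angles): joint-space move.
- bot.move_gripper(opening, newtons=None): finger opening in m; newtons is the grip in N (None keeps the last); returns when the fingers have stopped.
- bot.hold(seconds).
- planner.inverse_kinematics(position, orientation): joint angles nearest the present ones, or None.
- bot.observe(): the state.
- grab_frame(name): name is "scene" or "top"; returns a dict with "color" (420x560x3 uint8, blue, green, red), "mtx" (3x3 intrinsics, pixels), "D" ([k1, k2, p1, p2, k3] as OpenCV has them; the pictures are not rectified), "camera_from_world" (4x4, takes a point from world to camera coordinates). Camera axes: x right, y up, looking along -z (the intrinsics and any distortion apply to the point x, -y, -z); pixel columns grow to the right and rows downward; lengths in m; the calibration is good to about 2 mm. A picture is of the moment at which its call begins. There is no depth.
A pose or a line that the arm cannot do raises bot.MotionError and nothing moves.
- job_done(): hands the job in; it is judged then, once.
The state is a dict: "t": time; "joint_positions": joint angles; "dq": joint speeds; "joint_torque": joint torques, N m; "ee_pos": TCP position; "tool_rot": TCP orientation; "contact_force": force on the tool from outside, world axes, zero at the start; "wrist_torque": the same for the moment, N m; "gripper_width": finger opening in m; "gripper_force": force on a finger pad.
Only numpy, scipy, OpenCV 4.12 (cv2) and the standard library are available. Lean on these libraries where they do the work, as an engineer would, in place of code of your own. Each camera call takes 0.05 s, during which the arm holds its last target. There are 200 camera calls.

## Working session

There is one attempt and no reset: what is moved stays moved. The work goes in short steps, each a Python script; the robot and the scene stay as the last script left them, time stands still between calls to the robot, and variables do not carry over. Pictures are saved under pics/ and viewed, at most 10 in all, crops included, and the job is handed in when it is done.

```bash
ls; mkdir -p pics; python3 - <<'E'
from plant import bot, grab_frame
import cv2,numpy as np
for n in("scene","top"):
    f=grab_frame(n);cv2.imwrite(f"pics/{n}0.png",f["color"]);print(n,f["mtx"].tolist(),f["D"],np.round(f["camera_from_world"],4).tolist())
print(bot.observe())
E
```

```text
pics
scene [[451.6917740230811, 0.0, 289.7883199314408], [0.0, 451.6917740230811, 216.44150271555625], [0.0, 0.0, 1.0]] [-0.11263806  0.          0.          0.          0.        ] [[-0.8809, -0.4731, 0.0139, 0.4641], [0.3382, -0.6087, 0.7177, -0.3017], [-0.3311, 0.6369, 0.6962, -1.0074], [0.0, 0.0, 0.0, 1.0]]
top [[521.4413587160589, 0.0, 281.2395087300477], [0.0, 521.4413587160589, 206.86654241738552], [0.0, 0.0, 1.0]] [-0.00507873  0.          0.          0.          0.        ] [[0.0005, -1.0, 0.0084, -0.0647], [0.9947, 0.0014, 0.1031, -0.5783], [-0.1031, 0.0083, 0.9946, -1.0729], [0.0, 0.0, 0.0, 1.0]]
{'t': 0.1, 'joint_positions': array([-1.24160875e+00,  3.51140419e-01,  1.65230950e+00,  7.62121868e-06,
        1.13915808e+00, -8.46532782e-02]), 'dq': array([-0.00047715, -0.00134829, -0.00034324,  0.00286483,  0.00109412,
        0.00022589]), 'joint_torque': array([ 1.46661532e-03, -5.06830108e+01, -2.91872692e+01, -6.35123774e-05,
        2.61283021e-03, -1.58073863e-06]), 'ee_pos': array([ 0.2210758 , -0.50329813,  0.23085447]), 'tool_rot': array([-3.14058153e+00, -9.27437173e-05,  4.13837611e-01]), 'contact_force': array([ 0.40000943, -0.21908278, -0.53626094]), 'wrist_torque': array([ 0.00792106,  0.01194863, -0.06131994]), 'gripper_force': 0.0, 'gripper_width': 0.08514630783147055}
```

View pics/scene0.png

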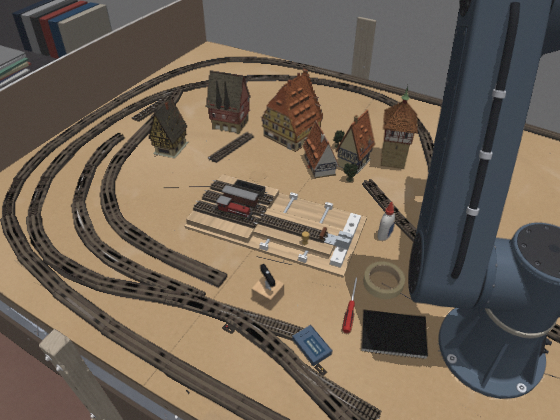

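View pics/top0.png

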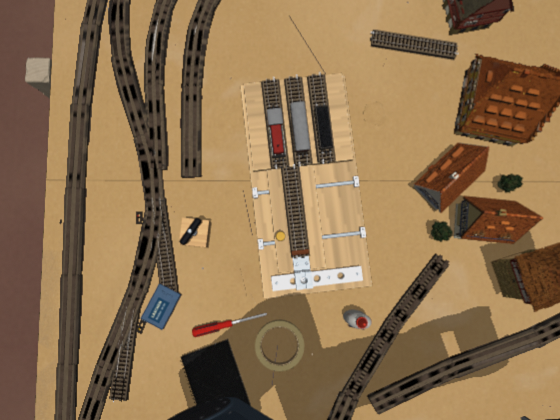

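The scene view shows the table at (280,225) and the pin in its block at (268,280). In the top view the red loco is on the left (+y) road at (277,135), the knob at (281,237), the eye block at (301,265), the index bar at (317,279) and the pin at (192,231). I'll zoom in for accurate pixel positions.

```bash
python3 - <<'E'
import cv2
a=cv2.imread("pics/top0.png")[180:300,170:380];cv2.imwrite("pics/topc.png",cv2.resize(a,None,fx=3.8,fy=3.8,interpolation=cv2.INTER_CUBIC))
a=cv2.imread("pics/scene0.png")[170:310,180:375];cv2.imwrite("pics/scenec.png",cv2.resize(a,None,fx=4,fy=4,interpolation=cv2.INTER_CUBIC))
E
```

```text
(no output)
```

View pics/topc.png

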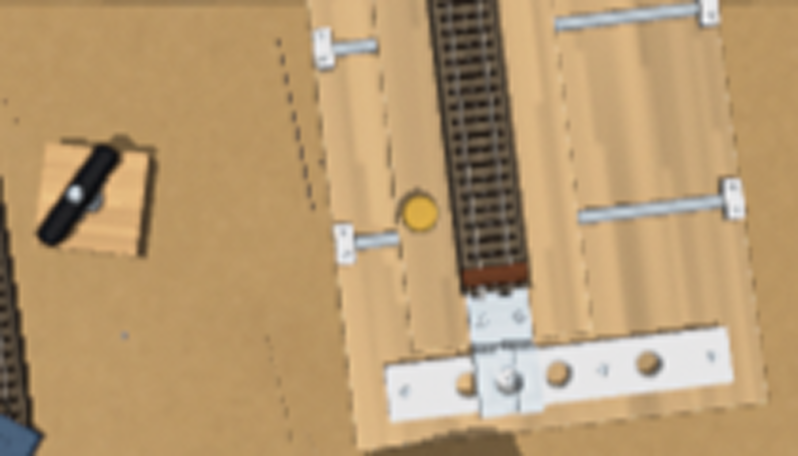

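View pics/scenec.png

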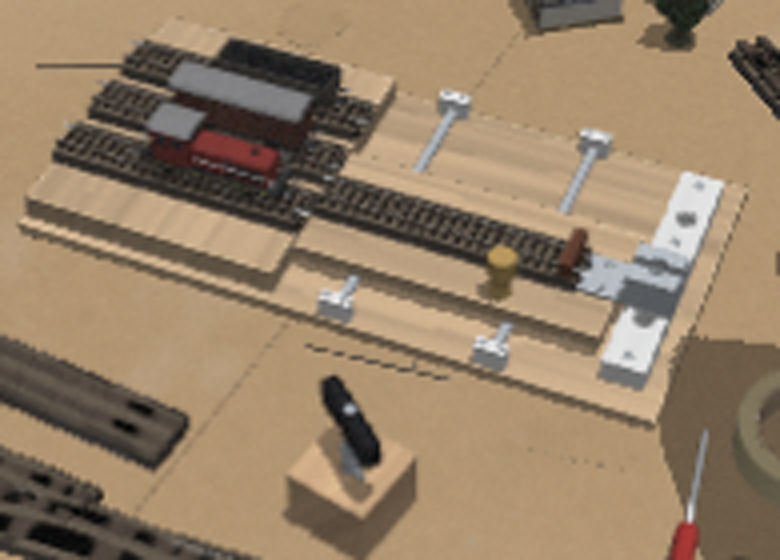

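In the top crop I read the index holes at (467,384), (558,374) and (650,363), the knob at (419,212), the eye at (508,378), and the handle spot at (78,194) with its ends at (110,152) and (48,240). In the scene crop, the knob is at (503,257), the handle spot at (350,410), the holes at (686,219) and (643,318), and the eye at about (655,266).

```bash
cat > vis.py <<'E'
import numpy as np,cv2,json
from scipy.optimize import least_squares
from plant import grab_frame
def cam(n):
    f=grab_frame(n);return f
def proj(f,P):
    P=np.atleast_2d(P);c=np.c_[P,np.ones(len(P))]@np.array(f["camera_from_world"]).T
    c=c[:,:3]*[1,-1,-1]
    return cv2.projectPoints(c,np.zeros(3),np.zeros(3),f["mtx"],f["D"])[0][:,0]
def ray(f,uv):
    n=cv2.undistortPoints(np.array([[uv]],float),f["mtx"],f["D"])[0,0]
    T=np.array(f["camera_from_world"]);R=T[:3,:3];return -R.T@T[:3,3],R.T@np.array([n[0],-n[1],-1])
def onz(f,uv,z):
    o,d=ray(f,uv);return o+d*(z-o[2])/d[2]
def tri(fs,uvs):
    A=np.zeros((3,3));b=np.zeros(3)
    for f,uv in zip(fs,uvs):
        o,d=ray(f,uv);d/=np.linalg.norm(d);M=np.eye(3)-np.outer(d,d);A+=M;b+=M@o
    P=np.linalg.solve(A,b);return P,[proj(f,P)[0]-uv for f,uv in zip(fs,uvs)]
T=lambda x,y:np.array([170+(x+.5)/3.8-.5,180+(y+.5)/3.8-.5])
S=lambda x,y:np.array([180+(x+.5)/4-.5,170+(y+.5)/4-.5])
E
python3 - <<'E'
from vis import *
np.set_printoptions(precision=4,suppress=True)
t,s=cam("top"),cam("scene")
for n,a,b in [("knob",(419,212),(503,257)),("h-50",(650,363),(686,219)),("h+50",(467,384),(643,318)),("eye",(508,378),(655,266)),("handle",(78,194),(350,410)),
  ("basecornerR",(766,403),(748,187)),("basecornerL",(358,448),(655,425))]:
    P,r=tri([t,s],[T(*a),S(*b)]);print(n,P,np.round(r,1).ravel())
for z in(.028,):
  for p in[(467,384),(558,374),(650,363)]:print("hole",onz(t,T(*p),z))
print("eye57",onz(t,T(508,378),.057),"knob66",onz(t,T(419,212),.066))
h=.133-.0+0  # check later
for p in[(78,194),(110,152),(48,240)]:print("hnd",onz(t,T(*p),.097))
c=[onz(t,T(*p),.045) for p in[(46,140),(156,151),(146,256),(37,245)]];print("blk",np.array(c),np.mean(c,0))
E
```

```text
knob [ 0.5157 -0.0615  0.0622] [ 0.1  0.3 -0.3 -0. ]
h-50 [ 0.4349 -0.1892  0.0242] [-0. -0.  0.  0.]
h+50 [ 0.4235 -0.0879  0.0266] [-0. -0.  0.  0.]
eye [ 0.4275 -0.1092  0.0546] [ 0.1  0.1 -0.1 -0. ]
handle [0.5245 0.117  0.0931] [-0.1 -0.2  0.2  0. ]
basecornerR [ 0.4124 -0.2557  0.0095] [-0. -0.  0.  0.]
basecornerL [ 0.3867 -0.0276  0.0031] [ 0.1  0.2 -0.2 -0. ]
hole [ 0.4236 -0.0879  0.028 ]
hole [ 0.429 -0.138  0.028]
hole [ 0.435  -0.1887  0.028 ]
eye57 [ 0.4278 -0.109   0.057 ] knob66 [ 0.5162 -0.0612  0.066 ]
hnd [0.5239 0.1162 0.097 ]
hnd [0.5458 0.1    0.097 ]
hnd [0.5    0.1313 0.097 ]
blk [[0.5565 0.1429 0.045 ]
 [0.5505 0.0827 0.045 ]
 [0.4932 0.0873 0.045 ]
 [0.4991 0.1466 0.045 ]] [0.5248 0.1149 0.045 ]
```

```bash
python3 - <<'E'
from vis import *
from plant import bot,planner
np.set_printoptions(precision=4,suppress=True)
yw=.113; ex=np.array([np.cos(yw),np.sin(yw),0]); ey=np.array([-np.sin(yw),np.cos(yw),0])
K=np.array([.516,-.0613,0])
best=min([planner.inverse_kinematics([*K[:2],.17],[np.pi,0,a]) is None and 9 or abs(planner.inverse_kinematics([*K[:2],.17],[np.pi,0,a])[5]),a] for a in(yw+np.pi/2,yw-np.pi/2));print(best)
o=[np.pi,0,best[1]]
bot.reach([*K[:2],.15],o)
print(bot.movel([*K[:2],.038],vel=.12,force_limit=15),bot.observe()["ee_pos"])
bot.move_gripper(0,30)
s=bot.observe();print(s["gripper_width"],s["gripper_force"],s["ee_pos"])
p=s["ee_pos"]
print(bot.movel(p+ey*.0208,vel=.04,force_limit=20))
s=bot.observe();print(s["ee_pos"],s["contact_force"],s["t"])
bot.move_gripper(.085)
bot.movel(s["ee_pos"]+[0,0,.12],vel=.2)
bot.reach([.5243,.1155,.17],[np.pi,0,-.6])
print(bot.observe()["t"],bot.observe()["joint_positions"])
f=grab_frame("top")
cv2.imwrite("pics/topd.png",cv2.resize(f["color"][180:300,170:380],None,fx=3.8,fy=3.8,interpolation=cv2.INTER_CUBIC))
E
```

```text
[np.float64(0.3208511543130501), 1.6837963267948965]
False [ 0.5164 -0.0614  0.0386]
0.018558261634307398 29.232799350866117 [ 0.516  -0.0613  0.0382]
False
[ 0.5136 -0.0404  0.0382] [-2.071   1.3939  4.1882] 4.5167
8.1333 [ 0.1299  0.4005  1.7467 -0.      0.9947  2.3003]
```

View pics/topd.png

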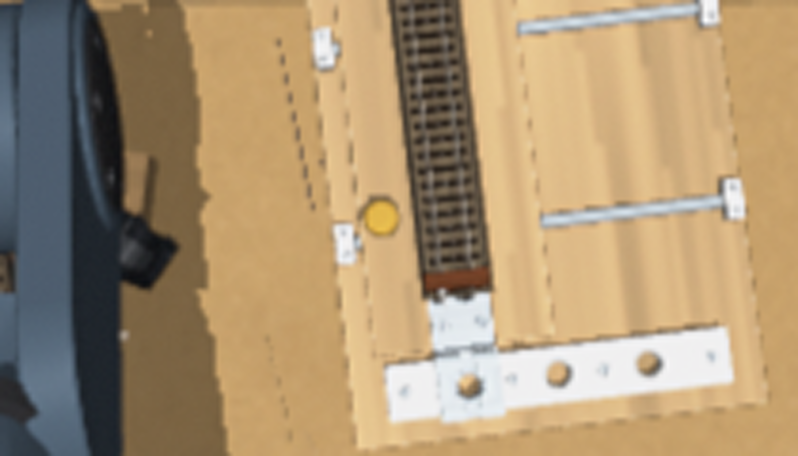

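The eye hole is now at (470,385) with the bar hole showing through it concentrically, so the deck is in line with the loco's road. Next is the pin.

```bash
python3 - <<'E'
from vis import *
from plant import bot,planner
np.set_printoptions(precision=4,suppress=True)
t=cam("top");print("eye",onz(t,T(470,385),.057))
print(bot.movel([.5242,.1158,.066],[np.pi,0,-.6],vel=.12,force_limit=15))
bot.move_gripper(0,60)
s=bot.observe();print(s["gripper_width"],s["gripper_force"],s["ee_pos"],s["contact_force"],s["wrist_torque"])
bot.movel([*s["ee_pos"][:2],.16],vel=.12)
s=bot.observe();print(s["gripper_width"],s["contact_force"],s["t"])
bot.reach([.4236,-.0880,.16],[np.pi,0,.113])
s=bot.observe();print(s["ee_pos"],s["contact_force"],s["t"],s["wrist_torque"])
a,b=cam("top")["color"][200:300,220:370],cam("scene")["color"][190:290,250:400]
cv2.imwrite("pics/over.png",cv2.resize(np.hstack([a,b]),None,fx=2.66,fy=2.66,interpolation=cv2.INTER_CUBIC))
E
```

```text
eye [ 0.4241 -0.0886  0.057 ]
False
0.013343301590594837 60.892603397369385 [0.5243 0.1158 0.0662] [ 0.3038 -0.1214  2.8812] [-0.0053  0.0897  0.0398]
0.013416507559204687 [-0.029   0.1908 -0.8203] 10.8333
[ 0.4239 -0.0877  0.1598] [-0.5865 -0.0264 -0.772 ] 11.9 [-0.0213 -0.0451 -0.0297]
```

View pics/over.png

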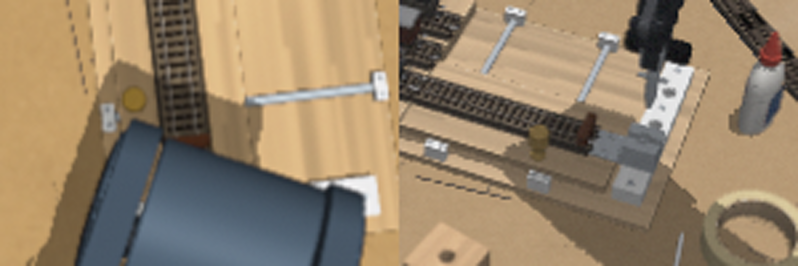

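The pin is in the gripper above the eye (tip around (650,100) in the scene half), and the wooden block is empty. I'll lower it with a force limit.

```bash
python3 - <<'E'
from vis import *
from plant import bot
np.set_printoptions(precision=4,suppress=True)
o=[np.pi,0,.113]
def rep(m,r):
    s=bot.observe();print(m,r,s["ee_pos"],s["contact_force"],s["wrist_torque"],s["gripper_width"],round(s["t"],2))
rep("a",bot.movel([.4238,-.0880,.120],o,vel=.1))
r=bot.movel([.4238,-.0880,.070],o,vel=.03,force_limit=10);rep("b",r)
E
```

```text
a False [ 0.424  -0.0879  0.1202] [-0.8254 -0.7923 -1.0714] [-0.0527  0.0108  0.0067] 0.012938371713529115 12.55
b True [ 0.4242 -0.0882  0.0878] [ 2.6761 -0.8743 -2.7929] [-0.2703 -0.3813  0.0157] 0.013028332440017363 13.6
```

```bash
python3 - <<'E'
from vis import *
from plant import bot
np.set_printoptions(precision=4,suppress=True)
o=[np.pi,0,.113]
def rep(m,r):
    s=bot.observe();print(m,r,s["ee_pos"],s["contact_force"],s["wrist_torque"],s["gripper_width"],round(s["t"],2));return s
s=rep("0",0);xy=np.array(s["ee_pos"][:2])
for i in range(6):
    f=s["contact_force"][:2]-np.array([-.7,-.4])
    xy=xy+np.clip(f*.00025,-.0008,.0008)
    bot.movel([*xy,s["ee_pos"][2]+.0005],o,vel=.03)
    r=bot.movel([*xy,.070],o,vel=.03,force_limit=12);s=rep(i,r)
    if not r: break
E
```

```text
0 0 [ 0.4242 -0.0882  0.0878] [ 2.6761 -0.8743 -2.7929] [-0.2703 -0.3813  0.0157] 0.013028332440017363 13.6
0 False [ 0.4251 -0.0884  0.07  ] [ 0.0698  0.6296 -1.8534] [ 0.0179 -0.0103  0.0331] 0.013029472526234933 14.61
```

```bash
python3 - <<'E'
from vis import *
from plant import bot
np.set_printoptions(precision=4,suppress=True)
def rep(m,r=0):
    s=bot.observe();print(m,r,s["ee_pos"],s["contact_force"],s["wrist_torque"],s["gripper_width"],round(s["t"],2));return s
s=bot.observe();p=s["ee_pos"]
rep("press",bot.movel([p[0],p[1],.063],vel=.02,force_limit=15))
bot.move_gripper(.085);s=rep("open")
bot.movel([*s["ee_pos"][:2],.20],vel=.15)
bot.reach([.40,.2,.25],[np.pi,0,.113])
bot.hold(.3);rep("away")
t,c=cam("top"),cam("scene")
np.save("pics/t.npy",t["color"]);np.save("pics/s.npy",c["color"])
a=cv2.resize(t["color"][150:300,240:380],(390,418),interpolation=cv2.INTER_CUBIC);b=cv2.resize(c["color"][200:275,310:380],(390,418),interpolation=cv2.INTER_CUBIC)
cv2.imwrite("pics/end.png",np.hstack([a,b]))
E
```

```text
press True [ 0.4255 -0.0886  0.0689] [-2.6044 -1.7    12.5282] [-0.0947  0.4873  0.058 ] 0.013013473761247828 14.84
open 0 [ 0.425  -0.0883  0.0682] [-0.027  -0.5135 -0.4103] [-0.0551  0.0036 -0.0475] 0.08518138985449722 15.53
away 0 [0.4002 0.1995 0.2499] [-0.8002  0.2927 -0.243 ] [-0.024   0.0095  0.0252] 0.08474383531598892 17.98
```

View pics/end.png

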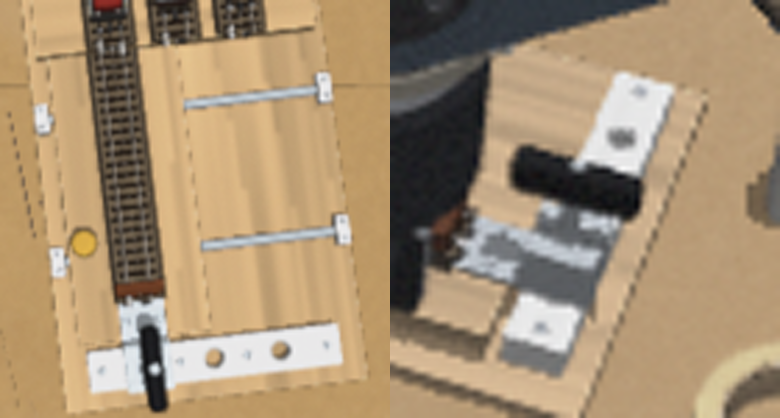

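The contact height, 0.0689 m, matches the fully home value of 0.069 m. The handle lies along the slot (top half, (150,367)) and the deck track runs straight into the red loco's road.

```bash
python3 -c "
from plant import job_done;print(job_done())"
```

```text
the job is handed in; nothing more can be done
None
```

The job is handed in: the deck is in line with the loco's road and the locking pin is fully home and released. The vehicles and glue bottle were not touched, and the arm finished at about 18 s of the 48 s allowed. I lined the cross pin up with the slot before lowering it, so it dropped straight in with no turn in the eye.

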